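Lock the ham mould's hold-down bar with its clevis pin

TASK

Swing the ham mould's hold-down bar shut over the lid until it meets its stop, so that the eye at its end lies over the fixed knuckle on the frame. Then take the long pin with the tall plain knob from the rest and drop it through the eye and the knuckle until its flange lies flat on the bar, and let go.

Things in the scene. Friction and masses are not known exactly. Their poses are not given: they have to be found in the camera images.
- bar (a joint): Hold-down bar's upright hinge, rad: 0 = shut on a firm stop, eye over the knuckle; grows as it swings level, counter-clockwise from above, off the lid towards the robot (start 0.55 to 1.0). Stays where left; 1.5 to 3 N at the knob moves it. Axis 180 mm from point knuckle along its -y. Bar 26 wide, 12 thick, top 112 mm above bench; at its end, 180 mm from the axis, an eye 52 mm across, hole 30 mm.
- bar_knob (a point): Grip point on the bar's black upright round knob, 22 mm across, 40 mm tall, standing on the bar 100 mm from the hinge axis, 80 mm before the eye. The point is on the knob's axis, 25 mm above the bar's upper face (39 mm above point knuckle), 15 mm below the knob's top. Moves with the bar.
- knuckle (a point): Centre of the upper rim of the fixed knuckle, 98 mm above bench: upright steel sleeve 50 mm across, 28 tall, hole 30 mm, open below. z up; y along the shut bar from its hinge axis to the knuckle; x away from the robot. With the bar shut the eye's upper face is 14 mm above this point. A plate holds the sleeve at its outer (+y) side, no higher than it. Frame (260 x 150 mm) and mould are fixed.
- pin: Long steel pin, 0.14 kg, hung upright in one of 3 holes (80 mm apart, varies) of a fixed steel rest 80 mm high. Origin: centre of flange underside, z up. Flange 46 mm across, 4 thick; above it a plain round knob 24 across, 34 tall (tallest of the three); shank 14 across, 62 long, tapered tip. Bystander pins, too short: one with a 44 mm mushroom head, one with a 20 mm ball on its flange.
Mind the look-alikes: they are no part of the job. Leave any black or brown look-alike of the pin alone.

How it is judged:
By the outcome, as a careful person would: the job done as asked, in the order asked, and still so for the second after the job is handed in, with the robot touching nothing.
It also fails if it takes over 54 s, if anything falls off the work surface, if the arm or the gripper's body presses on something with over 40 N, if the wrist force passes 120 N, or if a joint passes its speed limit or range.

ROBOT

A 6-joint arm with a two-finger parallel gripper is mounted at the origin on the work surface. World frame = base frame: x ahead of the robot, y to its left, z up, the work surface at z = 0. Lengths are in m, angles in rad, forces in N, time in s.
With the tool pointing down it reaches from about 0.35 to 0.975 m from the base axis. Payload 7.1 kg.
Tool frame: the origin (TCP) lies at the very end of the fingers, on their centre line; the grasp point (between the pads) lies 19 mm behind it; z points along the fingers, y is the line along which they close (so a half turn about z gives the same grasp; the last joint's range is limited). The gripper opens to 88 mm and grips with 3 to 60 N. Pads are 20 mm wide; open, the fingers measure 115 mm over their backs; the gripper's body (75 mm by 178 mm) begins 61 mm behind the grasp point.
Start: joints at [-1.126, 0.423, 1.63, -0, 1.089, -0.019], TCP at [0.28, -0.559, 0.223] pointing down, gripper open.
Joint ranges: [-3, 3], [-0.9, 2.11], [0.09, 2.58], [-1.31, 4.45], [0.11, 2.69], [-2.54, 2.54]. Speed limits (rad/s): [2.39, 2.39, 3.01, 3.14, 3.14, 3.14].

INTERFACE

Orientations are given as a unit quaternion [x, y, z, w].
In Python, from rig import r gives the robot as it stands.
- The arm moves only by the tool drive_tool, never from a script. Its arguments are lists of equal length, an entry for each row: "delta_pos": the shift along the tool's x, y, z in mm, a list of three; "twist": the turn, a rotation vector about the tool's x, y, z in rad, a list of three; "claw": the finger opening in mm, from 0 to 87.8. In form: {"delta_pos": [[dx, dy, dz], ...], "twist": [[rx, ry, rz], ...], "claw": [claw, ...]}. A call has 1 to 20 rows; each row shifts and turns the commanded pose from where the row before left it, along the tool's axes as they then stand; what a row does not reach is not made up. A row lasts 1/10 s, in which the tool goes at most 50 mm and 8.59 degrees, less where a joint would pass 70% of its speed; a pose out of reach is approached as far as the arm can. A call with a gripper value outside its range is refused whole. The fingers move at their own pace and stop on an object; the grip force is fixed at half the most. Time passes only in rows, so rows that do not move let the fingers close. It gives the time, the measured TCP pose, the force, the opening and the grip force at its end, in the units of the state.
- r.get_state(): the state, without advancing time (a new reading comes with each control period).
- r.camera(name): name is "scene" or "side" or "wrist"; returns the picture (480x640x3 uint8, red, green, blue); there is no depth.
- r.camera_model(name): a dict with "intrinsics" (3x3 intrinsics, pixels), "distortion" ([k1, k2, p1, p2, k3] as OpenCV has them; the pictures are not rectified), "xyz" and "orientation" of the camera in the world. Camera axes: x right, y down, z forward; pixel columns grow to the right and rows downward; lengths in m; the calibration is good to about 2 mm. A picture is of the moment at which its call begins: read the wrist's pose just before it. camera_model takes no time and is no camera call; for the wrist camera it gives the pose at the moment of the call.
- r.hand_in(): hands the job in; it is judged then, once.
Trained networks look in the newest picture that a camera, given by its name, has taken for a name from the list of things; names that differ only in an ending like _2 or _b are one class to them, and where a whole thing is asked for, a point or a joint stands for the part that bears it (a point fixed in the world has none). Each returns a list of dicts, best first, with "confidence" (0 to 1); they miss things now and then, are a little off and sometimes report something else, mostly with a low value. They report only what shows in the picture. A call takes as long as a camera call. They do not tell look-alikes from the thing itself.
- r.recognise(camera, target): "pixel" ([row, column] in pixels, amid what is visible of it).
- r.silhouettes(camera, target): "pixels" (480x640 bool, what is visible of it) and "pixel" ([row, column] in pixels, amid what is visible of it).
- r.spot_point(camera, target): "pixel" ([row, column] in pixels: a listed point, or the origin of a listed thing).
The state is a dict: "t": time; "joint_pos": joint angles; "joint_vel": joint speeds; "tau": joint torques, N m; "position": TCP position; "tcp_rot": TCP orientation; "force": force on the tool from outside, world axes, zero at the start; "ft_torque": the same for the moment, N m; "opening": finger opening in m; "grip_force": force on a finger pad.
Only numpy, scipy, OpenCV 4.12 (cv2) and the standard library are available. Lean on these libraries where they do the work, as an engineer would, in place of code of your own. Each camera call takes 0.05 s, during which the arm holds its last target. There are 200 camera calls.

## Working session

There is one attempt and no reset: what is moved stays moved. The work goes in short steps, Python scripts to look and compute and a tool call to move; the robot and the scene stay as the last step left them, time stands still between calls to the robot, and variables do not carry over. Pictures are saved under pics/ and viewed, at most 10 in all, crops included, and the job is handed in when it is done.

Besides the shell and the picture viewer there is one more tool, called after "Call:" as a command line: name --argument value ..., lists and objects as JSON in quotes. drive_tool: Moves the arm, as the interface text tells. Its arguments: {"type":"object","properties":{"delta_pos":{"type":"array","items":{"type":"array","items":{"type":"number"}}},"twist":{"type":"array","items":{"type":"array","items":{"type":"number"}}},"claw":{"type":"array","items":{"type":"number"}}},"required":["delta_pos","twist","claw"]}

```bash
mkdir -p pics; cat > h.py <<'E'
import numpy as np,cv2
from scipy.spatial.transform import Rotation as R
from rig import r
def cam(n):
    m=r.camera_model(n); return np.array(m["intrinsics"]),np.array(m["distortion"]),np.array(m["xyz"]),R.from_quat(m["orientation"])
def ray(n,px,m=None):
    K,d,c,q=m or cam(n)
    u=cv2.undistortPoints(np.array([[[px[1],px[0]]]],float),K,d)[0,0]
    v=q.apply([u[0],u[1],1.]); return c,v/np.linalg.norm(v)
def atz(n,px,z,m=None):
    c,v=ray(n,px,m); return c+v*(z-c[2])/v[2]
def tri(rays):
    A=np.zeros((3,3));b=np.zeros(3)
    for c,v in rays:
        P=np.eye(3)-np.outer(v,v);A+=P;b+=P@c
    p=np.linalg.solve(A,b)
    return p,[float(np.linalg.norm((np.eye(3)-np.outer(v,v))@(p-c))) for c,v in rays]
def proj(n,p,m=None):
    K,d,c,q=m or cam(n)
    x=q.inv().apply(np.atleast_2d(p)-c)
    return cv2.projectPoints(x,np.zeros(3),np.zeros(3),K,d)[0][:,0,::-1]
def save(n,name):
    im=r.camera(n); cv2.imwrite(f"pics/{name}.png",im[:,:,::-1]); return im
E
python3 - <<'E'
from h import *
np.set_printoptions(precision=4,suppress=True)
ims=[]
for n in("scene","side"):
    ims.append(save(n,n+"0")); print(n,cam(n)[2],cam(n)[3].as_matrix()[:,2])
    for t in("bar_knob","knuckle","pin"):
        print(t,[(np.round(d["pixel"],1).tolist(),round(d["confidence"],2)) for d in r.spot_point(n,t)])
    print("barrec",[(np.round(d["pixel"],1).tolist(),round(d["confidence"],2)) for d in r.recognise(n,"bar")])
    print("pinrec",[(np.round(d["pixel"],1).tolist(),round(d["confidence"],2)) for d in r.recognise(n,"pin")])
print(r.get_state()["tcp_rot"],r.get_state()["t"])
E
```

```text
scene [1.0395 0.4511 0.9647] [-0.4567 -0.3865 -0.8013]
bar_knob [([154.4, 243.5], 0.89)]
knuckle [([220.1, 250.7], 0.8)]
pin [([321.4, 315.2], 0.97), ([284.6, 387.7], 0.94), ([270.3, 331.7], 0.61), ([226.7, 367.6], 0.6)]
barrec [([169.4, 241.6], 0.75)]
pinrec [([226.5, 369.7], 0.93), ([284.8, 389.8], 0.9), ([319.8, 316.6], 0.88), ([268.7, 329.2], 0.84)]
side [ 0.4881 -0.6268  0.5363] [ 0.119   0.8392 -0.5306]
bar_knob [([326.7, 306.0], 0.91)]
knuckle [([298.6, 353.0], 0.82)]
pin [([254.8, 368.5], 0.93), ([265.1, 252.0], 0.87), ([258.7, 299.6], 0.57), ([220.5, 297.6], 0.56)]
barrec []
pinrec [([264.0, 255.6], 0.8), ([215.4, 296.1], 0.74), ([256.8, 300.4], 0.71), ([255.1, 365.9], 0.65)]
[ 0.9732  0.2298 -0.     -0.    ] 0.6
```

View pics/scene0.png

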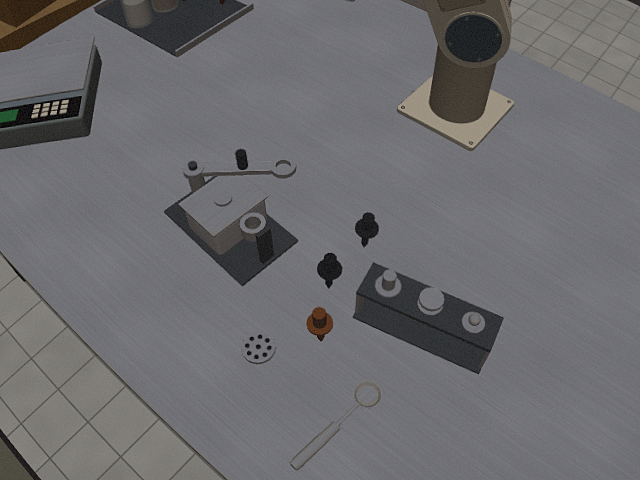

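View pics/side0.png

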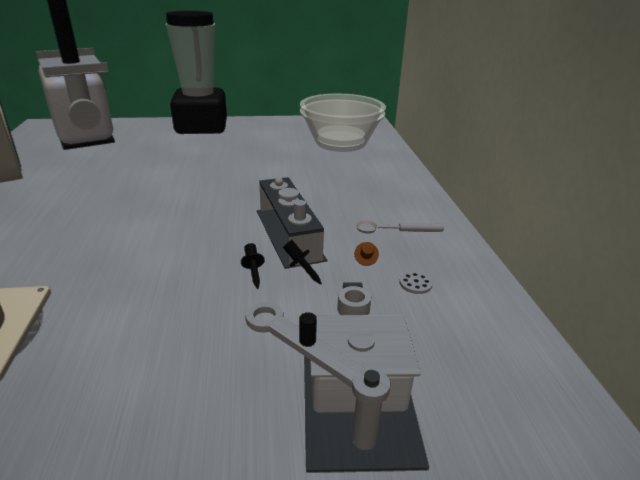

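The scene view shows the bar open, with its knob at (154,243) and eye at (167,285). The knuckle is at (220,251). The tall-knob pin sits in the rest's first hole at (285,388), which is (220,298) in the side view. The black and brown pins lying loose are the look-alikes.

```bash
python3 - <<'E'
from h import *
np.set_printoptions(precision=4,suppress=True)
for t,a,b,z in(("knob",(154.4,243.5),(326.7,306),.137),("knuckle",(220.1,250.7),(298.6,353),.098),("pin",(284.6,387.7),(220.5,297.6),.080)):
    print(t,tri([ray("scene",a),ray("side",b)]),atz("scene",a,z),atz("side",b,z))
# eye, hinge by hand
print("eye",atz("scene",(167,284.5),.112),atz("side",(315.5,265),.112))
print("hinge",tri([ray("scene",(165,193)),ray("side",(377,372))]))
for n,p in (("scene",(325,430)),("scene",(322,473))): print(atz(n,(p[0]-25,p[1]),.084))
E
```

```text
knob (array([ 0.5356, -0.1859,  0.139 ]), [0.002532264672526251, 0.0025322646725261687]) [ 0.5317 -0.187   0.137 ] [ 0.538  -0.1854  0.137 ]
knuckle (array([ 0.6197, -0.0869,  0.0966]), [0.0008976018773427664, 0.0008976018773428555]) [ 0.6212 -0.0863  0.098 ] [ 0.6185 -0.088   0.098 ]
pin (array([0.5613, 0.1898, 0.078 ]), [0.0006039047042765537, 0.0006039047042763967]) [0.563  0.1903 0.08  ] [0.5605 0.1869 0.08  ]
eye [ 0.4898 -0.118   0.112 ] [ 0.488 -0.13   0.112]
hinge (array([ 0.6063, -0.259 ,  0.1205]), [0.0005714432777854316, 0.0005714432777853253])
[0.544  0.2671 0.084 ]
[0.4915 0.3231 0.084 ]
```

Call:
drive_tool --delta_pos '[[28,-15.7,-2],[28,-15.7,-2],[28,-15.7,-2],[28,-15.7,-2],[28,-15.7,-2],[28,-15.7,-2],[28,-15.7,-2],[28,-15.7,-2],[28,-15.7,-2],[28,-15.7,-2],[28,-15.7,-2],[28,-15.7,-2],[28,-15.7,-2],[28,-15.7,-2],[0,0,0]]' --twist '[[0,0,0],[0,0,0],[0,0,0],[0,0,0],[0,0,0],[0,0,0],[0,0,0],[0,0,0],[0,0,0],[0,0,0],[0,0,0],[0,0,0],[0,0,0],[0,0,0],[0,0,0]]' --claw '[50,50,50,50,50,50,50,50,50,50,50,50,50,50,50]'

```text
t: 2.1
position: [0.5337, -0.1845, 0.2511]
tcp_rot: [0.973, 0.231, 0.001, 0.0]
force: [-0.6, 0.6, 0.6]
opening: 0.0502
grip_force: 0.0
```

Call:
drive_tool --delta_pos '[[0,0,0],[0,0,0],[0,0,0],[0,0,0],[0,0,0],[0,0,0],[0,0,0],[0,0,0],[0,0,0],[0,0,0],[0,0,0],[0,0,0],[0,0,0],[0,0,0],[0,0,0]]' --twist '[[0,0,-0.134],[0,0,-0.134],[0,0,-0.134],[0,0,-0.134],[0,0,-0.134],[0,0,-0.134],[0,0,-0.134],[0,0,-0.134],[0,0,-0.134],[0,0,-0.134],[0,0,-0.134],[0,0,-0.134],[0,0,-0.134],[0,0,-0.134],[0,0,0]]' --claw '[50,50,50,50,50,50,50,50,50,50,50,50,50,50,50]'

```text
t: 3.6
position: [0.5314, -0.1876, 0.2506]
tcp_rot: [0.39, 0.921, -0.0, -0.0]
force: [1.2, -0.1, 0.2]
opening: 0.0499
grip_force: 0.0
```

```bash
cat > w.py <<'E'
from h import *
import sys
np.set_printoptions(precision=4,suppress=True)
name=sys.argv[1]
m=cam("wrist"); save("wrist",name)
s=r.get_state(); T=R.from_quat(s["tcp_rot"]); P=np.array(s["position"])
print("t",s["t"],"pos",P,"y-yaw",np.degrees(np.arctan2(*T.as_matrix()[[1,0],1])),"j",np.array(s["joint_pos"]),"F",np.array(s["force"]))
for t,z in(("bar_knob",.137),("knuckle",.098),("pin",float(sys.argv[2]))):
    for d in r.spot_point("wrist",t):
        p=atz("wrist",d["pixel"],z,m); print(t,np.round(d["pixel"],1),round(d["confidence"],2),p,"tool mm",T.inv().apply(p-P)*1e3)
E
python3 w.py w1 .08
```

```text
t 3.65 pos [ 0.5315 -0.1875  0.2506] y-yaw 43.86892845149 j [-0.3602  0.3014  1.7423 -0.0002  1.0981 -1.1258] F [-0.1357  0.1778  0.2154]
bar_knob [233.8 324.7] 0.95 [ 0.5395 -0.1851  0.137 ] tool mm [ -3.7947   7.4861 113.6239]
knuckle [197.4 481.2] 0.75 [ 0.6185 -0.0826  0.098 ] tool mm [ 15.3202 135.4555 152.598 ]
pin [112.5 597.2] 0.95 [0.6422 0.0365 0.08  ] tool mm [ 84.7903 235.0827 170.5832]
```

View pics/w1.png

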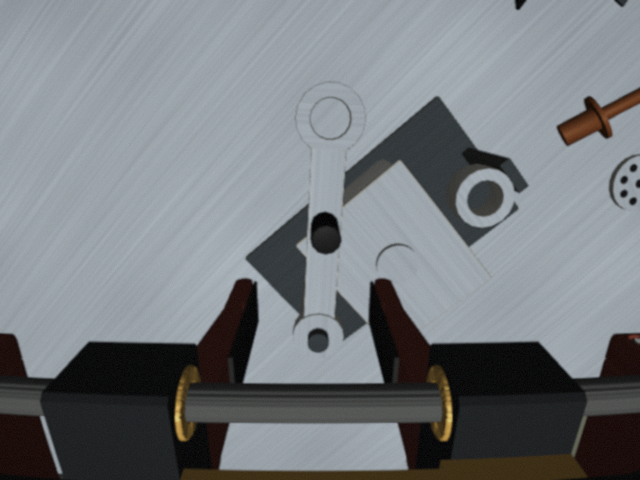

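The bar points straight up the picture: knob at (234,325), eye at (118,330), hinge at (340,318), knuckle at (197,485). I'll straddle the knob.

Call:
drive_tool --delta_pos '[[-3,6.5,12],[0,0,20],[0,0,20],[0,0,20],[0,0,20],[0,0,20],[0,0,10],[0,0,8],[0,0,2],[0,0,0],[0,0,0],[0,0,0],[0,0,0],[0,0,0]]' --twist '[[0,0,0],[0,0,0],[0,0,0],[0,0,0],[0,0,0],[0,0,0],[0,0,0],[0,0,0],[0,0,0],[0,0,0],[0,0,0],[0,0,0],[0,0,0],[0,0,0]]' --claw '[50,50,50,50,50,50,50,50,50,28,28,28,28,28]'

```text
t: 5.2
position: [0.5388, -0.1847, 0.1191]
tcp_rot: [0.39, 0.921, 0.0, 0.0]
force: [0.2, -0.3, 0.5]
opening: 0.0285
grip_force: 0.0
```

```bash
python3 w.py w2 .08; python3 - <<'E'
from h import *
print(atz("wrist",(0,0),0)) if 0 else None
E
```

```text
t 5.25 pos [ 0.5388 -0.1847  0.119 ] y-yaw 44.05903889829449 j [-0.3511  0.4827  1.8227 -0.      0.8356 -1.1201] F [-0.6072 -0.4656  0.0024]
bar_knob [321.5 317.2] 0.85 [ 0.5391 -0.1838  0.137 ] tool mm [  0.3674   0.8793 -18.0282]
knuckle [247.4 574. ] 0.73 [ 0.6195 -0.0813  0.098 ] tool mm [ 18.1434 129.9319  20.9931]
```

View pics/w2.png

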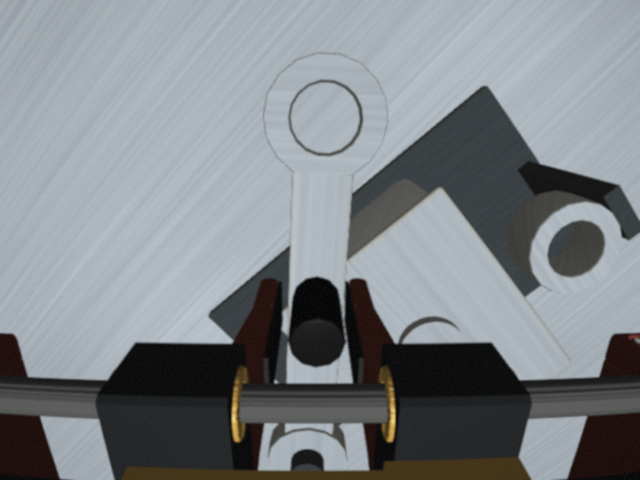

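```bash
python3 - <<'E'
from h import *
np.set_printoptions(precision=4,suppress=True)
k=np.array([.539,-.184]);E=atz("wrist",(118,326),.112)[:2];u=(E-k)/np.linalg.norm(E-k)
h=k-.1*u;print("eye",E,np.linalg.norm(E-k),"ang",np.degrees(np.arctan2(u[1],u[0])),"hinge",h)
n=np.array([.6195,-.0825]);v=n-h;print(np.linalg.norm(v),"shut",np.degrees(np.arctan2(v[1],v[0])))
E
```

```text
eye [ 0.4867 -0.1245] 0.07918053487039206 ang 131.31475216017753 hinge [ 0.605  -0.2591]
0.17720206269821917 shut 85.31271106540663
```

Call:
drive_tool --delta_pos '[[0,3,0],[0,5,0],[0,5,0],[0,5,0],[0,5,0],[0,5,0],[0,5,0],[0,5,0],[0,5,0],[0,5,0],[0,5,0],[0,5,0],[0,5,0],[0,5,0],[0,5,0],[0,5,0]]' --twist '[[0,0,0.06],[0,0,0.05],[0,0,0.05],[0,0,0.05],[0,0,0.05],[0,0,0.05],[0,0,0.05],[0,0,0.05],[0,0,0.05],[0,0,0.05],[0,0,0.05],[0,0,0.05],[0,0,0.05],[0,0,0.05],[0,0,0.05],[0,0,0.05]]' --claw '[28,28,28,28,28,28,28,28,28,28,28,28,28,28,28,28]'

```text
t: 7.0
position: [0.609, -0.1569, 0.1185]
tcp_rot: [0.722, 0.692, -0.0, -0.0]
force: [-1.7, -0.8, 0.4]
opening: 0.028
grip_force: 0.7
```

Call:
drive_tool --delta_pos '[[0,2,0],[0,2,0],[0,0,0]]' --twist '[[0,0,0],[0,0,0],[0,0,0]]' --claw '[28,28,28]'

```text
t: 7.3
position: [0.6133, -0.1569, 0.1185]
tcp_rot: [0.721, 0.693, -0.0, -0.0]
force: [-0.3, 0.2, -0.3]
opening: 0.0279
grip_force: 0.2
```

Call:
drive_tool --delta_pos '[[0,2,0],[0,2,0],[0,0,0]]' --twist '[[0,0,0],[0,0,0],[0,0,0]]' --claw '[28,28,28]'

```text
t: 7.6
position: [0.6176, -0.1572, 0.1186]
tcp_rot: [0.721, 0.693, 0.0, 0.0]
force: [0.2, -0.1, -0.7]
opening: 0.0281
grip_force: 0.3
```

Call:
drive_tool --delta_pos '[[0,1,0],[0,1,0],[0,0,0]]' --twist '[[0,0,0],[0,0,0],[0,0,0]]' --claw '[28,28,28]'

```text
t: 7.9
position: [0.6186, -0.1571, 0.1186]
tcp_rot: [0.721, 0.692, -0.001, -0.001]
force: [-5.2, 1.1, 1.7]
opening: 0.0278
grip_force: 2.4
```

Call:
drive_tool --delta_pos '[[0,1,0],[0,1,0],[0,0,0]]' --twist '[[0,0,0],[0,0,0],[0,0,0]]' --claw '[28,28,28]'

```text
t: 8.2
position: [0.6187, -0.1571, 0.1185]
tcp_rot: [0.721, 0.693, -0.002, -0.002]
force: [-11.2, 0.1, 8.0]
opening: 0.0282
grip_force: 5.8
```

```bash
python3 w.py w3 .08
```

```text
t 8.25 pos [ 0.6187 -0.1571  0.1185] y-yaw -2.341497085028219 j [-0.2669  0.5704  1.6594 -0.0009  0.9174 -0.2255] F [-12.2271   0.5925   8.0559]
bar_knob [329.1 304.6] 0.71 [ 0.6146 -0.1603  0.137 ] tool mm [ -3.3952  -4.1039 -18.4834]
knuckle [120.1 314.4] 0.59 [ 0.6217 -0.0797  0.098 ] tool mm [77.4891 -0.0544 20.5388]
```

View pics/w3.png

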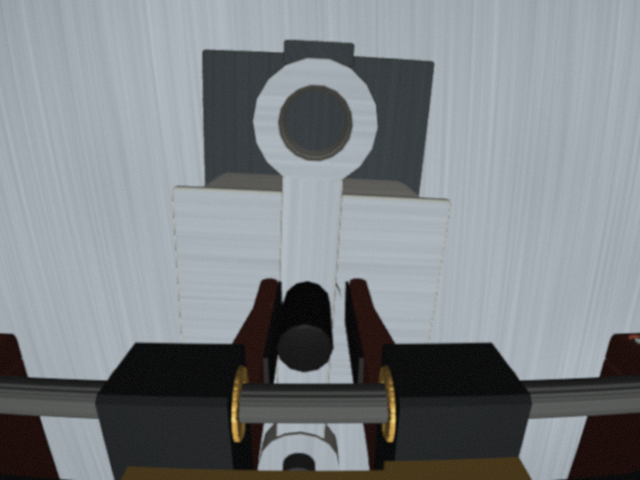

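The bar is against its stop: the eye at (122,315) lies over the knuckle, and the force rises with no further travel. I'll release it, rise and go over the pin.

Call:
drive_tool --delta_pos '[[0,-3,0],[0,-3,0],[0,0,0],[0,0,-15],[0,0,-25],[0,0,-25],[0,0,-25],[0,0,-25],[0,0,-20]]' --twist '[[0,0,0],[0,0,0],[0,0,0],[0,0,0],[0,0,0],[0,0,0],[0,0,0],[0,0,0],[0,0,0]]' --claw '[40,50,60,60,60,60,60,60,60]'

```text
t: 9.3
position: [0.6162, -0.1572, 0.2568]
tcp_rot: [0.721, 0.692, 0.001, 0.001]
force: [0.7, 0.3, -0.4]
opening: 0.0601
grip_force: 0.0
```

```bash
python3 w.py w4 .08; python3 - <<'E'
from h import *
im=cv2.imread("pics/w4.png",0)
m=cam("wrist");p=proj("wrist",[.620,-.080,.112],m);print(p)
c=cv2.HoughCircles(cv2.medianBlur(im,3),cv2.HOUGH_GRADIENT,1,30,param1=80,param2=25,minRadius=10,maxRadius=40)
for x,y,rad in c[0]:
    if abs(x-p[0,1])<30 and abs(y-p[0,0])<30: print((y,x),rad,atz("wrist",(y,x),.112,m),(atz("wrist",(y,x+rad),.112,m)-atz("wrist",(y,x-rad),.112,m)))
E
```

```text
t 9.35 pos [ 0.6178 -0.1576  0.2601] y-yaw -2.34491945460144 j [-0.2685  0.4001  1.5734  0.0001  1.1602 -0.2276] F [ 1.1857 -0.5612  2.3696]
knuckle [115.2 315.3] 0.86 [ 0.6209 -0.08    0.098 ] tool mm [ 77.9271  -1.386  161.9266]
[[115.80677312 315.47377333]]
(np.float32(112.5), np.float32(317.5)) 32.4 [ 0.62157445 -0.07771229  0.112     ] [ 0.04737214 -0.00194307  0.        ]
```

Call:
drive_tool --delta_pos '[[26,-5,0],[26,-5,0],[26,-5,0],[26,-5,0],[26,-5,0],[26,-5,0],[26,-5,0],[26,-5,0],[26,-5,0],[26,-5,0],[26,-5,0],[26,-5,0],[20,0,0],[0,0,0],[0,0,0]]' --twist '[[0,0,0],[0,0,0],[0,0,0],[0,0,0],[0,0,0],[0,0,0],[0,0,0],[0,0,0],[0,0,0],[0,0,0],[0,0,0],[0,0,0],[0,0,0],[0,0,0],[0,0,0]]' --claw '[60,60,60,60,60,60,60,60,60,60,60,60,60,60,60]'

```text
t: 11.0
position: [0.5683, 0.177, 0.2524]
tcp_rot: [0.721, 0.693, -0.001, -0.0]
force: [-1.0, 0.1, -1.0]
opening: 0.0597
grip_force: 0.0
```

```bash
python3 w.py w5 .08
```

```text
t 11.05 pos [0.5685 0.1765 0.2527] y-yaw -2.341137793205412 j [ 0.2812  0.3479  1.6698 -0.0003  1.1257  0.3222] F [ 0.1724 -0.5218 -0.1112]
knuckle [455.7 376.3] 0.88 [ 0.6223 -0.084   0.098 ] tool mm [-257.9499   64.6005  154.7729]
pin [221.2 216.7] 0.95 [0.4829 0.1687 0.08  ] tool mm [-11.1221 -84.9616 172.8059]
pin [186.7 310.3] 0.61 [0.5657 0.1957 0.08  ] tool mm [ 19.2014  -3.3742 172.6458]
pin [289.6 417.3] 0.6 [0.6601 0.0962 0.08  ] tool mm [-76.3403  95.0212 172.5664]
```

View pics/w5.png

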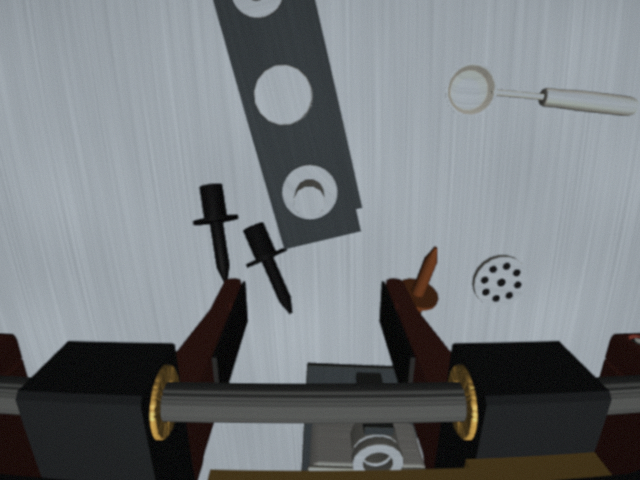

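The tall-knob pin is at (190,309) in the near hole of the rest; the black pins at (225,217) and (265,268) lie on the bench and the brown one is at (290,425). I'll close in, then look again.

Call:
drive_tool --delta_pos '[[16,-4,10],[0,0,20],[0,0,25],[0,0,25],[0,0,20],[0,0,10],[0,0,0],[0,0,0]]' --twist '[[0,0,0],[0,0,0],[0,0,0],[0,0,0],[0,0,0],[0,0,0],[0,0,0],[0,0,0]]' --claw '[60,60,60,60,60,60,60,60]'

```text
t: 12.0
position: [0.566, 0.1936, 0.1441]
tcp_rot: [0.721, 0.692, 0.0, 0.0]
force: [-0.4, 1.0, -0.1]
opening: 0.0598
grip_force: 0.0
```

```bash
python3 w.py w6 .08
```

```text
t 12.05 pos [0.5663 0.1936 0.1446] y-yaw -2.353746404213063 j [0.3095 0.4818 1.745  0.0001 0.9132 0.3505] F [-0.0356 -0.1881  0.4133]
pin [255.1 314.2] 0.85 [0.5659 0.1914 0.08  ] tool mm [-2.2433 -0.4323 64.56  ]
pin [328.4 257.6] 0.83 [0.5275 0.1427 0.08  ] tool mm [-52.5473 -36.7867  64.4778]
pin [280.1 190.2] 0.61 [0.4886 0.178  0.08  ] tool mm [-18.8226 -77.1561  64.441 ]
```

View pics/w6.png

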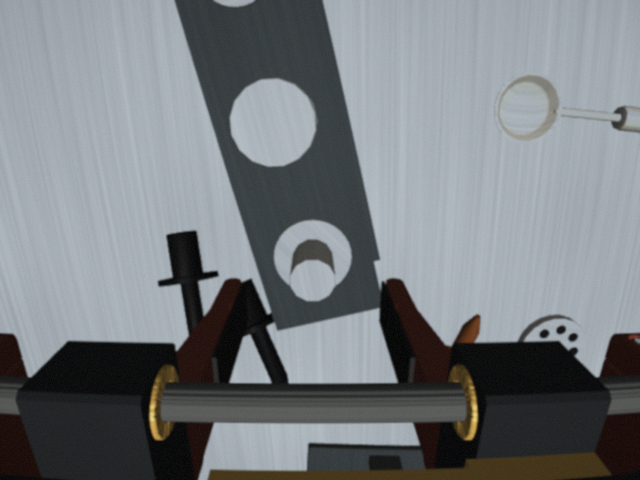

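Call:
drive_tool --delta_pos '[[-2,-0.5,5],[0,0,15],[0,0,15],[0,0,12],[0,0,6],[0,0,2],[0,0,0],[0,0,0],[0,0,0],[0,0,0],[0,0,0],[0,0,0],[0,0,0],[0,0,0]]' --twist '[[0,0,0],[0,0,0],[0,0,0],[0,0,0],[0,0,0],[0,0,0],[0,0,0],[0,0,0],[0,0,0],[0,0,0],[0,0,0],[0,0,0],[0,0,0],[0,0,0]]' --claw '[60,60,60,60,60,60,60,15,15,15,15,15,15,15]'

```text
t: 13.6
position: [0.5653, 0.1913, 0.0889]
tcp_rot: [0.721, 0.692, 0.0, 0.0]
force: [-0.4, -0.2, 2.5]
opening: 0.0236
grip_force: 30.0
```

Pin gripped (23.6 mm). Lift and carry over the eye.

Call:
drive_tool --delta_pos '[[0,0,-5],[0,0,-15],[0,0,-20],[0,0,-20],[0,0,-20],[0,0,-20],[0,0,-20],[0,0,-15],[0,0,-5]]' --twist '[[0,0,0],[0,0,0],[0,0,0],[0,0,0],[0,0,0],[0,0,0],[0,0,0],[0,0,0],[0,0,0]]' --claw '[15,15,15,15,15,15,15,15,15]'

```text
t: 14.5
position: [0.5659, 0.1915, 0.2311]
tcp_rot: [0.721, 0.692, 0.001, 0.001]
force: [0.9, 0.5, -1.4]
opening: 0.0236
grip_force: 30.0
```

Call:
drive_tool --delta_pos '[[-10,2.3,0],[-20,5,0],[-20,5,0],[-20,5,0],[-20,5,0],[-20,5,0],[-20,5,0],[-20,5,0],[-20,5,0],[-20,5,0],[-20,5,0],[-20,5,0],[-20,4,0],[-20,5,0],[0,0,0],[0,0,0],[0,0,0]]' --twist '[[0,0,0],[0,0,0],[0,0,0],[0,0,0],[0,0,0],[0,0,0],[0,0,0],[0,0,0],[0,0,0],[0,0,0],[0,0,0],[0,0,0],[0,0,0],[0,0,0],[0,0,0],[0,0,0],[0,0,0]]' --claw '[15,15,15,15,15,15,15,15,15,15,15,15,15,15,15,15,15]'

```text
t: 16.2
position: [0.6196, -0.0808, 0.2279]
tcp_rot: [0.721, 0.693, -0.0, -0.001]
force: [-0.3, -0.1, -1.0]
opening: 0.0235
grip_force: 30.0
```

```bash
python3 w.py w7 .22; python3 - <<'E'
from h import *
np.set_printoptions(precision=4,suppress=True)
a=save("scene","s7");b=save("side","d7")
k=np.array([.6205,-.081,.112])
ps=[proj(n,k)[0] for n in("scene","side")];print(ps)
for n in("scene","side"): print(n,[(np.round(d["pixel"],1).tolist(),round(d["confidence"],2)) for d in r.spot_point(n,"knuckle")+r.spot_point(n,"pin")])
c=[cv2.resize(im[max(0,int(p[0])-120):int(p[0])+30,int(p[1])-70:int(p[1])+70],None,fx=2.8,fy=2.8,interpolation=3) for im,p in zip((a,b),ps)]
h=min(x.shape[0] for x in c)
cv2.imwrite("pics/c7.png",np.hstack([x[-h:] for x in c])[:,:,::-1])
E
```

```text
t 16.25 pos [ 0.6198 -0.0806  0.2282] y-yaw -2.315358445526863 j [-0.1484  0.4177  1.6245  0.0002  1.1004 -0.1081] F [-0.8407 -0.1432 -2.1793]
knuckle [220.7 311.7] 0.85 [ 0.6177 -0.0798  0.098 ] tool mm [  0.6314  -2.013  130.1781]
pin [ 25.3 370.4] 0.85 [0.646  0.0323 0.22  ] tool mm [113.8295  21.5852   8.1863]
pin [289.1 312.1] 0.7 [ 0.6186 -0.0787  0.22  ] tool mm [ 1.7835 -1.2894  8.1777]
[array([216.6873, 252.175 ]), array([288.0999, 354.0395])]
scene [([222.4, 251.8], 0.88), ([177.3, 250.5], 0.95), ([303.6, 290.3], 0.94), ([262.8, 367.2], 0.87), ([253.2, 399.1], 0.6)]
side [([297.7, 354.1], 0.65), ([267.9, 278.1], 0.97), ([224.0, 354.9], 0.85), ([259.1, 251.4], 0.85), ([279.3, 364.7], 0.77)]
```

View pics/w7.png

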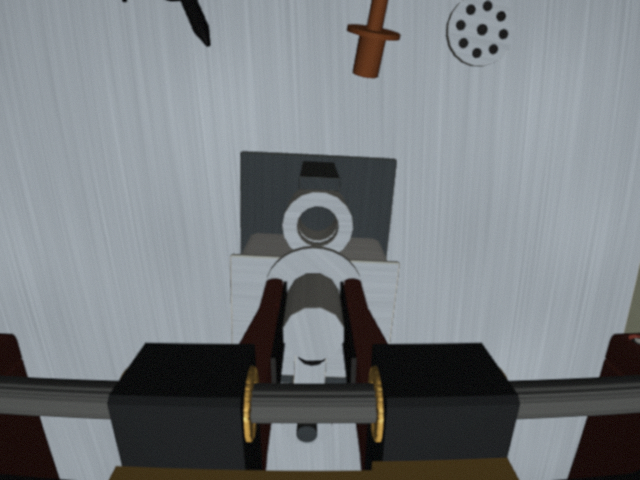

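View pics/c7.png

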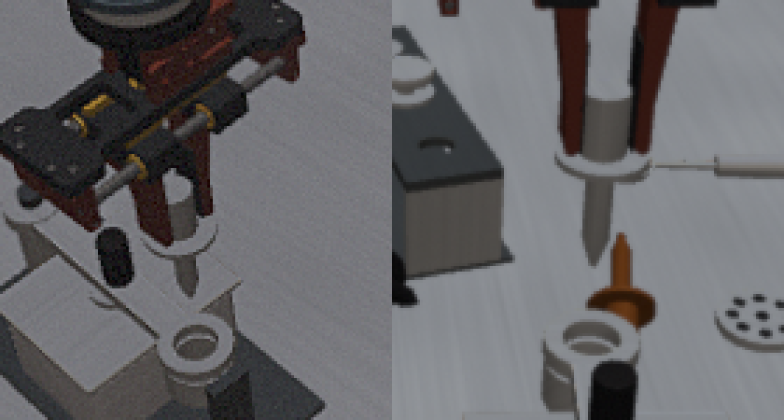

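The wrist view shows the pin held at (289,312) with the eye hole beyond it at (222,317). In the crops the shank tip is just above the eye. I'll triangulate tip, flange and eye in the same cameras to get the relative offset.

```bash
python3 - <<'E'
from h import *
np.set_printoptions(precision=4,suppress=True)
S=lambda x,y:(96+y/2.8,182+x/2.8); D=lambda x,y:(168+y/2.8,284+(x-392)/2.8)
for n,a,b in(("tip",(190,298),(594,265)),("flange",(181,233),(602,163)),("hole",(196,343),(592,337)),("eyeouter",(195,341),(591.5,343))):
    print(n,*tri([ray("scene",S(*a)),ray("side",D(*b))]),atz("scene",S(*a),.112),atz("side",D(*b),.112))
print("wrist hole",atz("wrist",(222,317.5),.112))
for n in("scene","side"): print(n,proj(n,[[.6198,-.0806,.219],[.6198,-.0806,.157]]))
print(S(190,298),S(181,233),D(594,265),D(602,163))
E
```

```text
tip [ 0.6212 -0.0792  0.1562] [0.0002267380336735985, 0.00022673803367344347] [ 0.5986 -0.1082  0.112 ] [ 0.6365 -0.0154  0.112 ]
flange [ 0.6201 -0.0797  0.217 ] [0.0006524748750038555, 0.0006524748750037846] [ 0.5605 -0.1541  0.112 ] [0.6642 0.0996 0.112 ]
hole [ 0.623  -0.0794  0.1102] [6.384221021007403e-05, 6.384221021012794e-05] [ 0.6238 -0.0783  0.112 ] [ 0.6224 -0.0818  0.112 ]
eyeouter [ 0.6218 -0.0822  0.1086] [0.0005024077061918753, 0.0005024077061917409] [ 0.623 -0.08   0.112] [ 0.6212 -0.0869  0.112 ]
wrist hole [ 0.6229 -0.0776  0.112 ]
scene [[178.2691 245.9286]
 [201.2033 249.9044]]
side [[225.1289 358.5485]
 [262.8252 355.5345]]
(202.42857142857144, 249.85714285714286) (179.21428571428572, 246.64285714285717) (262.64285714285717, 356.14285714285717) (226.21428571428572, 359.0)
```

Tip is within 2 mm of the hole centre and the pin is upright. I'll shift 2 mm and lower.

Call:
drive_tool --delta_pos '[[0,2,5],[0,0,10],[0,0,10],[0,0,10],[0,0,10],[0,0,10],[0,0,5],[0,0,0]]' --twist '[[0,0,0],[0,0,0],[0,0,0],[0,0,0],[0,0,0],[0,0,0],[0,0,0],[0,0,0]]' --claw '[15,15,15,15,15,15,15,15]'

```text
t: 17.5
position: [0.6217, -0.0812, 0.1676]
tcp_rot: [0.721, 0.692, -0.001, -0.001]
force: [0.2, 0.6, -1.7]
opening: 0.0237
grip_force: 30.0
```

Call:
drive_tool --delta_pos '[[0,0,5],[0,0,7],[0,0,7],[0,0,7],[0,0,7],[0,0,6],[0,0,3],[0,0,0],[0,0,0]]' --twist '[[0,0,0],[0,0,0],[0,0,0],[0,0,0],[0,0,0],[0,0,0],[0,0,0],[0,0,0],[0,0,0]]' --claw '[15,15,15,15,15,15,15,15,15]'

```text
t: 18.4
position: [0.6224, -0.0813, 0.1268]
tcp_rot: [0.721, 0.692, 0.0, 0.0]
force: [-0.3, 0.3, -1.2]
opening: 0.0237
grip_force: 30.0
```

Free entry; no contact forces. Go on in small steps until the flange seats.

Call:
drive_tool --delta_pos '[[0,0,2],[0,0,2],[0,0,1],[0,0,0]]' --twist '[[0,0,0],[0,0,0],[0,0,0],[0,0,0]]' --claw '[15,15,15,15]'

```text
t: 18.8
position: [0.6222, -0.0813, 0.1215]
tcp_rot: [0.721, 0.692, -0.0, -0.0]
force: [-0.3, -0.3, -1.2]
opening: 0.0231
grip_force: 30.0
```

Call:
drive_tool --delta_pos '[[0,0,1],[0,0,0]]' --twist '[[0,0,0],[0,0,0]]' --claw '[15,15]'

```text
t: 19.0
position: [0.6224, -0.0813, 0.1209]
tcp_rot: [0.721, 0.692, 0.0, 0.0]
force: [-0.4, -0.9, 0.7]
opening: 0.0233
grip_force: 30.0
```

Call:
drive_tool --delta_pos '[[0,0,0],[0,0,0],[0,0,0],[0,0,0],[0,0,-5],[0,0,-10],[0,0,-20],[0,0,-25],[0,0,-25],[0,0,-25],[0,0,-25],[0,0,0],[0,0,0]]' --twist '[[0,0,0],[0,0,0],[0,0,0],[0,0,0],[0,0,0],[0,0,0],[0,0,0],[0,0,0],[0,0,0],[0,0,0],[0,0,0],[0,0,0],[0,0,0]]' --claw '[30,40,50,50,50,50,50,50,50,50,50,50,50]'

```text
t: 20.3
position: [0.6224, -0.0813, 0.2564]
tcp_rot: [0.721, 0.692, 0.0, 0.001]
force: [0.8, -0.6, 0.2]
opening: 0.0498
grip_force: 0.0
```

```bash
python3 - <<'E'
from h import *
np.set_printoptions(precision=4,suppress=True)
a=save("scene","s8");b=save("side","d8")
for n in("scene","side"): print(n,proj(n,[.622,-.081,.112]),[(np.round(d["pixel"],1).tolist(),round(d["confidence"],2)) for d in r.spot_point(n,"pin")])
k=np.array([.6205,-.081,.112])
c=[cv2.resize(im[int(p[0])-90:int(p[0])+50,int(p[1])-70:int(p[1])+70],None,fx=2.8,fy=2.8,interpolation=3) for im,p in zip((a,b),[proj(n,k)[0] for n in("scene","side")])]
cv2.imwrite("pics/c8.png",np.hstack(c)[:,:,::-1])
E
```

```text
scene [[217.183 251.616]] [([263.5, 367.9], 0.93), ([301.7, 289.7], 0.9), ([254.1, 400.9], 0.87), ([217.3, 255.1], 0.76)]
side [[288.0422 355.0359]] [([266.8, 278.2], 0.85), ([255.3, 248.6], 0.82), ([288.1, 352.0], 0.81), ([276.1, 365.1], 0.69)]
```

View pics/c8.png

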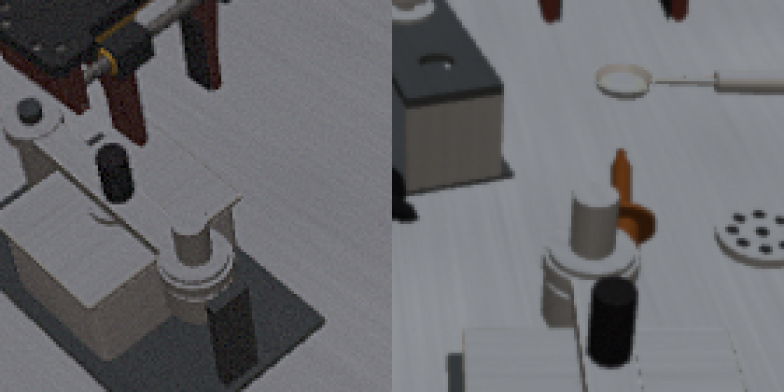

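The flange sits flat on the eye: the pin origin is at (217,255) in scene and (288,352) in side, matching z = 112 mm. The bar is still shut and the gripper is clear.

```bash
python3 -c "
from rig import r
print(r.hand_in())"
```

```text
the job is handed in; nothing more can be done
None
```

The hold-down bar is shut on its stop, and the tall-knob pin is through the eye and knuckle with its flange flat on the bar. I let go of the pin, moved the gripper clear and handed the job in at about 21 s.

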